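# Make up the cocktail stand and the wine stand

## Robot

A 7-joint arm with a two-finger parallel gripper is mounted at the origin on a cart in front of the work surface, level with it; the furniture and walls round the work are solid. World frame = base frame: x ahead of the robot, y to its left, z up, the work surface at z = 0. Lengths are in m, angles in rad, forces in N, time in s.
With the tool pointing down it reaches from about 0.4 to 0.9 m from the base axis. Payload 5.6 kg.
Tool frame: the origin (TCP) lies on the centre line of the jaws, within the pads' length; the fingertips stand 11 mm ahead of it and the grasp point (between the pads) lies 8 mm behind it; z points along the fingers, y is the line along which they close (so a half turn about z gives the same grasp; the last joint's range is limited). The gripper opens to 92 mm and grips with 3 to 60 N. Pads are 20 mm wide; open, the fingers measure 128 mm over their backs; the gripper's body (75 mm by 189 mm) begins 69 mm behind the grasp point.
Start: joints at [1.085, 0.468, -0.012, 1.603, 0.006, 1.071, -0.056], TCP at [0.278, -0.587, 0.226] pointing down, gripper open.
Joint ranges: [-2.53, 2.53], [-0.31, 2.02], [-1.57, 1.55], [0.28, 2.44], [-1.29, 4.43], [0.15, 1.84], [-2.92, 2.92]. Speed limits (rad/s): [2.57, 2.57, 3.14, 3.14, 3.14, 3.14, 3.14].

## Interface

Orientations are given as a rotation vector (axis times angle).
In Python, from workcell import * gives the robot as it stands. The module is installed in compiled form; this text tells all that it offers.
- The arm moves only by the shell command python3 -m pendant 'ROWS' [FORCE]. ROWS is JSON, a list of rows, each a list of 7 numbers: the turn, a rotation vector about the tool's x, y, z in degrees, then the shift along the tool's x, y, z in mm, then the opening, from -1 (shut) to 1 (fully open). A call has 1 to 10 rows; each row shifts and turns the commanded pose from where the row before left it, along the tool's axes as they then stand; what a row does not reach is not made up. A row lasts 1/10 s, in which the tool goes at most 50 mm and 8.59 degrees, less where a joint would pass 70% of its speed; a pose out of reach is approached as far as the arm can. A call with a gripper value outside its range is refused whole. The fingers move at their own pace and stop on an object; FORCE is the grip in N (left out, the last holds). Time passes only in rows, so rows that do not move let the fingers close. It gives the time, the measured TCP pose, the force, the opening and the grip force at its end, in the units of the state.
- state(): the state, without advancing time (a new reading comes with each control period).
- read_camera(name): name is "scene" or "side" or "wrist"; returns (picture, depth): 400x640x3 uint8, red, green, blue; 400x640 float32, m along the optical axis (not along the pixel's ray), 0 where there is no reading.
- camera_info(name): a dict with "fx", "fy", "cx", "cy" (pixels), "rvec" (rotation vector, rad) and "tvec" (3), from world to camera coordinates, as OpenCV has them; the wrist camera has in their place "tool_from_camera" (4x4, takes a point from camera to tool coordinates, whose origin is the TCP and whose axes are the flange's). Camera axes: x right, y down, z forward; pixel columns grow to the right and rows downward; lengths in m; the calibration is good to about 2 mm. A picture is of the moment at which its call begins: read the wrist's pose just before it. camera_info takes no time and is no camera call.
- sign_off(): hands the job in; it is judged then, once.
The state is a dict: "time_s": time; "joint_positions": joint angles; "joint_velocities": joint speeds; "joint_efforts": joint torques, N m; "position": TCP position; "tool_rot": TCP orientation; "contact_force": force on the tool from outside, world axes, zero at the start; "ft_torque": the same for the moment, N m; "width": opening from 0.0 (shut) to 1.0 (fully open); "grip_force": force on a finger pad.
Only numpy, scipy, OpenCV 4.12 (cv2) and the standard library are available. Lean on these libraries where they do the work, as an engineer would, in place of code of your own. Each camera call takes 0.05 s, during which the arm holds its last target. There are 200 camera calls.

## Task

Make up the two bar kits for tonight: the bitters bottle, the jigger and the little walnut box of cocktail picks go into the walnut cocktail stand (the one with three wells), the corkscrew and the bottle stopper into the walnut wine stand (two wells). Each stands upright in the well made for it, right down on the floor of the well; set things down rather than dropping them, knock nothing over, and leave the green tumbler and the bottle opener where they are.

Things in the scene. Friction and masses are not known exactly. Their poses are not given: they have to be found in the camera images.
- cocktail_stand: Long low walnut block, 94 (x) by 270 (y) mm, top face 24 mm above the worktop, fixed. Origin: centre of its underside, z up. Three cork-floored wells in a row along its y at x = 0, 10 mm deep, floor 14 mm above the worktop, 3 mm chamfer: y = -99 mm, round, 50 mm wide, for the jigger; y = -31 mm, round, 62 mm, for the bitters; y = +68 mm, oblong, 74 (x) by 112 (y) mm, for the box.
- wine_stand: Short low walnut block, 80 (x) by 140 (y) mm, top face 24 mm above the worktop, fixed, left or right of the cocktail stand. Origin: centre of its underside, z up. Two round cork-floored wells in a row along its y at x = 0, 10 mm deep, floor 14 mm above the worktop, 3 mm chamfer: y = -38 mm, 46 mm wide, for the stopper; y = +31 mm, 54 mm wide, for the corkscrew.
- box_mid (a point): Small walnut box of cocktail picks, brass clasp on one long side, paper label on the lid, shut and staying shut, 0.1 to 0.17 kg, loose. 58 (x) by 96 (y) by 39 (z) mm; to the fingers it is 52 mm wide across x: grip it there, by its upper half (the well hides the lowest 10 mm). Either way round will do. The point is its centre, 19.5 mm above its underside; z up.
- bitters_mid (a point): Small glass bitters bottle, amber, black dropper top, upright, 142 mm tall, loose, 0.13 to 0.27 kg. Round: body 47 mm wide to 76 mm up, then neck and dropper collar about 25 mm wide from 76 to 120 mm (grip here), above that a soft rubber bulb. The point is its centre, 71 mm above its foot; z up.
- jigger_mid (a point): Steel double jigger (hourglass measure) upright on its small cup, 88 mm tall, loose, about 0.08 kg. Round: foot 36 mm wide, narrow waist 37 mm up, upper cup widening to 44 mm at the rim. The point is its centre, 44 mm above its foot; z up.
- corkscrew_mid (a point): Steel wing corkscrew upright on its round foot (40 mm wide, 26 mm high), 166 mm tall, 0.24 kg, loose. Yoke block 14 (x) by 36 (y) mm from 96 to 116 mm up: grip across the 14 mm. Rigid wings hang at its +y and -y sides, to 32 mm from the axis, from 18 mm up (clear of the stand). T handle 6 by 46 mm (along y), 148 to 164 mm up. The point is its centre, 83 mm above its foot; z up.
- stopper_mid (a point): Steel wine-bottle stopper standing upside down on its ball cap (37 mm wide to look at), tapered end up, 73 mm tall, loose, about 0.08 kg; it stays this way up. Round; the stem from 30 to 72 mm up grips at 21 mm. The point is its centre, 36.5 mm above its foot; z up.
- tumbler_mid (a point): Bystander: stemless green glass tumbler, 84 mm wide, 106 mm tall, loose on the worktop at the left. The point is its centre, 53 mm up; z up.
- opener: Bystander: flat bottle opener with a blue grip, 45 (x) by 154 (y) by 11 mm, lying loose at the left front. Origin: centre of its underside.

How it is judged:
At the end, for the whole second after the job is handed in: All five things in their own wells: centre within 12 mm of the well's axis along the stand's x and y (box within 0.2 rad of its well), on the well floor within 5 mm, tilted under 0.1 rad, released, slower than 0.02 m/s; tumbler and bottle opener within 30 mm of where they stood (x of box_mid in the frame of cocktail_stand between -0.012 and 0.012 m and y of box_mid in the frame of cocktail_stand between 0.056 and 0.08 m and z of box_mid in the frame of cocktail_stand between 0.0285 and 0.0385 m and angle between each of box_mid, bitters_mid, jigger_mid, corkscrew_mid, stopper_mid's own z axis and vertical below 0.1 rad and linear speed of each of box, bitters, jigger, corkscrew, stopper below 0.02 m/s and contact force between the fingers and box below 0.1 N and x of bitters_mid in the frame of cocktail_stand between -0.012 and 0.012 m and y of bitters_mid in the frame of cocktail_stand between -0.043 and -0.019 m and z of bitters_mid in the frame of cocktail_stand between 0.08 and 0.09 m and contact force between the fingers and bitters below 0.1 N and x of jigger_mid in the frame of cocktail_stand between -0.012 and 0.012 m and y of jigger_mid in the frame of cocktail_stand between -0.111 and -0.087 m and z of jigger_mid in the frame of cocktail_stand between 0.053 and 0.063 m and contact force between the fingers and jigger below 0.1 N and x of corkscrew_mid in the frame of wine_stand between -0.012 and 0.012 m and y of corkscrew_mid in the frame of wine_stand between 0.019 and 0.043 m and z of corkscrew_mid in the frame of wine_stand between 0.092 and 0.102 m and contact force between the fingers and corkscrew below 0.1 N and x of stopper_mid in the frame of wine_stand between -0.012 and 0.012 m and y of stopper_mid in the frame of wine_stand between -0.05 and -0.026 m and z of stopper_mid in the frame of wine_stand between 0.0455 and 0.0555 m and contact force between the fingers and stopper below 0.1 N and angle between the y axis of box_mid and the y axis of cocktail_stand, either way round below 0.2 rad and distance of each of tumbler_mid, opener from where it was at the start of the episode below 0.03 m); the robot touches nothing.
It fails at once if one of the five things is tipped over (angle between any of box_mid, bitters_mid, jigger_mid, corkscrew_mid, stopper_mid's own z axis and vertical above 0.8 rad).
It fails at once if one of the five things is let go more than 5 cm above the worktop instead of being set down ((height (world z) of box_mid above 0.0695 m and contact force between the fingers and box below 0.05 N) or (height (world z) of bitters_mid above 0.121 m and contact force between the fingers and bitters below 0.05 N) or (height (world z) of jigger_mid above 0.094 m and contact force between the fingers and jigger below 0.05 N) or (height (world z) of corkscrew_mid above 0.133 m and contact force between the fingers and corkscrew below 0.05 N) or (height (world z) of stopper_mid above 0.0865 m and contact force between the fingers and stopper below 0.05 N)).
It fails at once if the tumbler is knocked or moved (distance of tumbler_mid from where it was at the start of the episode above 0.03 m or angle between tumbler_mid's own z axis and vertical above 0.5 rad).
It fails at once if the bottle opener is moved (distance of opener from where it was at the start of the episode above 0.03 m).
It also fails if it takes over 144 s, if anything falls off the work surface, if the arm or the gripper's body presses on something with over 40 N, if the wrist force passes 120 N, or if a joint passes its speed limit or range.

## Working session

There is one attempt and no reset: what is moved stays moved. The work goes in short steps, Python scripts to look and compute and a shell command to move; the robot and the scene stay as the last step left them, time stands still between calls to the robot, and variables do not carry over. Pictures are saved under pics/ and viewed, at most 14 in all, crops included, and the job is handed in when it is done.

```bash
mkdir -p pics; cat > h.py <<'E'
from workcell import *
import numpy as np, cv2
from scipy.spatial.transform import Rotation as R
def cam(name):
    s=state(); im,d=read_camera(name); c=camera_info(name)
    K=np.array([[c['fx'],0,c['cx']],[0,c['fy'],c['cy']],[0,0,1.]])
    if 'rvec' in c:
        Rc=R.from_rotvec(c['rvec']).as_matrix(); Rw=Rc.T; o=-Rc.T@np.array(c['tvec']).ravel()
    else:
        T=np.array(c['tool_from_camera']); Rt=R.from_rotvec(s['tool_rot']).as_matrix()
        Rw=Rt@T[:3,:3]; o=Rt@T[:3,3]+np.array(s['position'])
    return im,d,K,Rw,o
def cloud(d,K,Rw,o):
    v,u=np.mgrid[:d.shape[0],:d.shape[1]]
    P=np.stack([(u-K[0,2])/K[0,0]*d,(v-K[1,2])/K[1,1]*d,d],-1)
    W=P@Rw.T+o; W[d==0]=np.nan; return W
def plane(u,v,z,K,Rw,o):
    r=Rw@np.array([(u-K[0,2])/K[0,0],(v-K[1,2])/K[1,1],1]); return o+r*(z-o[2])/r[2]
E
python3 - <<'E'
from h import *
print(state())
for n in ['scene','side','wrist']:
    im,d,K,Rw,o=cam(n); cv2.imwrite(f'pics/{n}0.png',im[...,::-1]); np.savez(f'{n}0.npz',im=im,d=d,K=K,Rw=Rw,o=o); print(n,o,Rw[:,2],(d>0).mean())
E
```

```text
{'time_s': 0.0, 'joint_positions': array([ 1.08497001,  0.46832808, -0.01161849,  1.60362993,  0.00600712,
        1.07140993, -0.05631927]), 'joint_velocities': array([-0.00100866, -0.0014046 ,  0.00012304, -0.00146835,  0.00041303,
        0.00199527,  0.00056086]), 'joint_efforts': array([ 1.65144720e-04, -5.20569384e+01, -1.19235166e-02, -2.43740809e+01,
       -5.66719926e-02,  1.71639741e-02,  1.57824265e-04]), 'position': array([ 0.27822135, -0.58681473,  0.2246696 ]), 'tool_rot': array([-3.06329635e+00, -6.89453507e-01,  7.85448154e-04]), 'contact_force': array([ 0.13942632, -0.26689741, -0.66077673]), 'ft_torque': array([0.00757293, 0.04987876, 0.02308318]), 'grip_force': 0.0, 'width': 0.9983176941317188}
scene [-0.10069695  0.53797985  0.99529169] [ 0.47063426 -0.41655211 -0.77780957] 0.99584765625
side [-0.28845983  0.5503683   1.02486588] [ 0.58448691 -0.38618211 -0.71360944] 0.9958671875
wrist [ 0.3510733  -0.55198604  0.38353335] [-0.25531361 -0.11978624 -0.95940931] 0.9962578125
```

View pics/scene0.png

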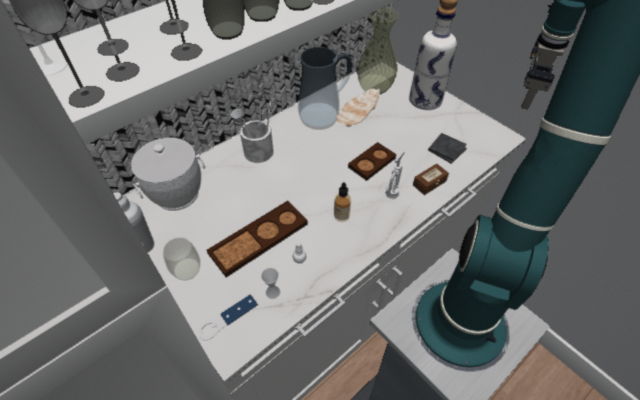

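View pics/side0.png

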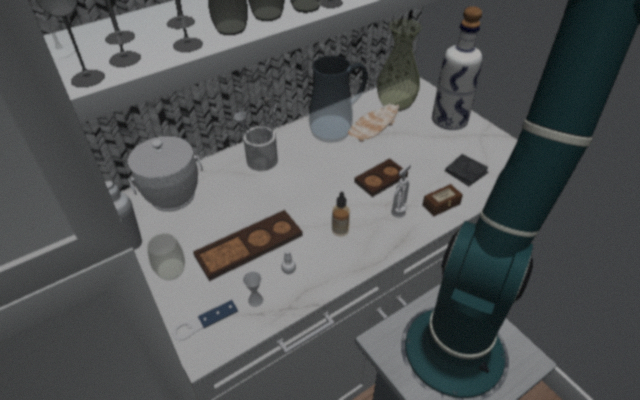

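The scene view shows the cocktail stand at about (258,238), the wine stand (372,160), bitters (342,205), corkscrew (395,180), box (430,178), stopper (299,253), jigger (270,280), tumbler (181,260) and opener (235,310). The side view shows the same layout from nearby.

```bash
python3 - <<'E'
from h import *
W=[];C=[]
for n in ['scene','side']:
    f=np.load(n+'0.npz'); w=cloud(f['d'],f['K'],f['Rw'],f['o']); 
    print(n,'table z',np.nanmedian(w[260:300,310:330,2]) )
    W.append(w.reshape(-1,3));C.append(f['im'].reshape(-1,3))
    boxes={'cstand':(205,200,312,275),'wstand':(345,140,398,182),'bit':(330,180,355,222),'cork':(384,150,406,200),'box':(411,162,450,195),'stop':(290,240,308,265),'jig':(260,266,280,300),'tumb':(160,236,203,281),'open':(198,292,262,340)} if n=='scene' else {'cstand':(190,210,305,280),'wstand':(352,158,406,196),'bit':(328,190,354,238),'cork':(388,165,412,218),'box':(420,184,464,216),'stop':(280,250,298,275),'jig':(242,270,264,308),'tumb':(145,233,188,281)}
    for k,(a,b,c,e) in boxes.items():
        p=w[b:e,a:c]; im=f['im'][b:e,a:c].astype(int)
        m=p[...,2]>(0.006 if k=='open' else .012)
        if k in('cstand','wstand'): m&=(p[...,2]<.03)&(im[...,0]-im[...,2]>15)
        if k=='wstand' or k=='box': m&=(im[...,0]-im[...,2]>8)
        m=m.astype(np.uint8); nl,l,st,_=cv2.connectedComponentsWithStats(m)
        q=p[l==1+st[1:,4].argmax()]
        r=cv2.minAreaRect((q[:,:2]*1000).astype(np.float32))
        print(k,len(q),'min',q.min(0).round(3),'max',q.max(0).round(3),'rect',np.round(r[0],1),np.round(r[1],1),round(r[2],1))
E
```

```text
scene table z -0.002204893838149702
cstand 2400 min [0.462 0.09  0.012] max [0.565 0.362 0.028] rect [514.3 225.5] [271.9  97.9] 88.4
wstand 789 min [ 0.471 -0.292  0.012] max [ 0.56  -0.144  0.027] rect [ 514.8 -217.4] [ 83.2 145.4] 4.4
bit 480 min [ 0.401 -0.024  0.012] max [0.447 0.021 0.143] rect [421.4   0.7] [47.  39.2] 43.2
cork 357 min [ 0.366 -0.208  0.012] max [ 0.404 -0.142  0.167] rect [ 385.5 -175.1] [58.5 37. ] 73.7
box 579 min [ 0.31  -0.345  0.012] max [ 0.371 -0.241  0.043] rect [ 339.7 -293.6] [102.3  54.8] 85.5
stop 180 min [0.375 0.165 0.012] max [0.405 0.2   0.072] rect [387.3 183.4] [35.3 25.8] 58.9
jig 339 min [0.338 0.272 0.012] max [0.382 0.315 0.09 ] rect [360.6 294.8] [40.6 43.7] 52.8
tumb 1236 min [0.515 0.384 0.012] max [0.601 0.468 0.107] rect [557.5 425.2] [80.8 85.5] 56.0
open 105 min [0.356 0.345 0.006] max [0.391 0.402 0.01 ] rect [374.  374.1] [55.7 35.9] 83.9
side table z -0.00036851034193730037
cstand 2560 min [0.467 0.095 0.012] max [0.567 0.363 0.029] rect [516.3 228.7] [268.3  97.2] 88.8
wstand 741 min [ 0.475 -0.284  0.012] max [ 0.56  -0.144  0.03 ] rect [ 518.3 -214.9] [ 84.5 139.8] 1.9
bit 580 min [ 0.402 -0.023  0.012] max [0.453 0.025 0.145] rect [423.9   2.7] [46.3 41.4] 47.0
cork 710 min [ 0.369 -0.287  0.012] max [ 0.544 -0.139  0.168] rect [ 448.2 -218.2] [ 56.7 209.3] 49.6
box 703 min [ 0.311 -0.341  0.012] max [ 0.375 -0.238  0.046] rect [ 342.8 -289.9] [100.8  57.5] 85.2
stop 228 min [0.375 0.167 0.012] max [0.409 0.202 0.075] rect [390.9 186.8] [35.1 25.2] 54.2
jig 393 min [0.341 0.276 0.012] max [0.385 0.318 0.091] rect [362.3 296.7] [41.2 43.8] 50.4
tumb 1370 min [0.517 0.389 0.013] max [0.604 0.47  0.11 ] rect [560.4 430. ] [86.6 81.6] 5.9
```

```bash
python3 -m pendant '[[0,0,-8.1,0,0,-10,1],[0,0,-8.1,0,0,-10,1],[0,0,-8.1,0,0,-10,1],[0,0,-8.1,0,0,-10,1],[0,0,-8.1,0,0,-10,1],[0,0,-8.1,0,0,-10,1],[0,0,-8.1,0,0,0,1],[0,0,-7.9,0,0,0,1]]' 20; python3 -m pendant '[[0,0,0,40,20,0,1],[0,0,0,40,20,0,1],[0,0,0,40,20,0,1],[0,0,0,40,20,0,1],[0,0,0,40,20,0,1],[0,0,0,0,0,0,1],[0,0,0,0,0,0,1]]'
python3 - <<'E'
from h import *
im,d,K,Rw,o=cam('wrist'); cv2.imwrite('pics/w1.png',im[...,::-1]); np.savez('w1.npz',im=im,d=d,K=K,Rw=Rw,o=o)
print(o,Rw,K)
E
```

```text
time_s: 0.95
position: [0.2784, -0.5873, 0.2857]
tool_rot: [2.216, 2.227, -0.0]
contact_force: [0.6, -0.0, -0.2]
width: 1.001
grip_force: 0.0
time_s: 1.65
position: [0.379, -0.3867, 0.2857]
tool_rot: [2.219, 2.223, -0.001]
contact_force: [0.1, -0.6, -0.2]
width: 1.002
grip_force: 0.0
[ 0.37902157 -0.30565647  0.4444635 ] [[ 9.99997674e-01  8.50415047e-04  1.98213827e-03]
 [ 1.37790961e-03 -9.58894913e-01 -2.83758077e-01]
 [ 1.65935016e-03  2.83760148e-01 -9.58893855e-01]] [[329.8348248    0.         318.91064828]
 [  0.         329.8348248  195.91319471]
 [  0.           0.           1.        ]]
```

View pics/w1.png

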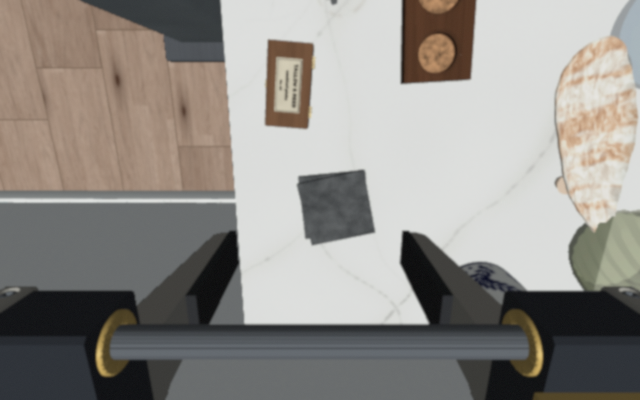

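The wrist view shows the box at (290,84), clasp to the right, and the wine stand at upper right; things appear ahead (+y) of the tool. I'll compute the box pose and move on over it.

```bash
python3 - <<'E'
from h import *
f=np.load('w1.npz'); im=f['im'].astype(int); w=cloud(f['d'],f['K'],f['Rw'],f['o'])
print('table',np.nanmedian(w[130:160,330:400,2]))
p=w[30:140,250:325]; q=p[(p[...,2]>.030)]
print(np.median(q[:,2]),[np.round(x,1) for x in cv2.minAreaRect((q[:,:2]*1000).astype(np.float32))], (q.min(0)+q.max(0))/2)
E
python3 -m pendant '[[0,0,0,40,-15,0,1],[0,0,0,40,-15,0,1],[0,0,0,20,-8,0,1],[0,0,0,0,0,0,1],[0,0,0,0,0,0,1]]'
python3 - <<'E'
from h import *
im,d,K,Rw,o=cam('wrist'); cv2.imwrite('pics/w2.png',im[...,::-1]); np.savez('w2.npz',im=im,d=d,K=K,Rw=Rw,o=o)
E
```

```text
table -0.00037335957420919774
0.03873647072181535 [array([ 343.4, -290.8]), array([96. , 57.2]), np.float64(85.5)] [ 0.34369735 -0.29095197  0.0359387 ]
time_s: 2.2
position: [0.3403, -0.2891, 0.2859]
tool_rot: [2.224, 2.217, -0.001]
contact_force: [-0.5, -0.6, -0.2]
width: 1.0
grip_force: 0.0
```

View pics/w2.png

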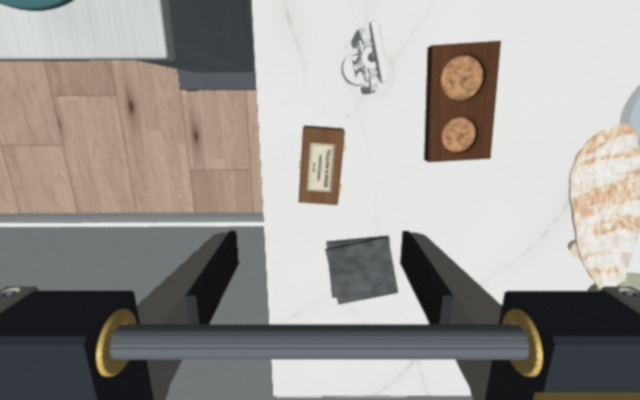

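```bash
python3 - <<'E'
from h import *
f=np.load('w2.npz'); im=f['im'].astype(int); K,Rw,o=f['K'],f['Rw'],f['o']; w=cloud(f['d'],K,Rw,o)
# wine stand
r,g,b=[im[...,i] for i in range(3)]
p=w[30:170,415:505]; q=p[(p[...,2]>.02)&(p[...,2]<.03)&((r-b)[30:170,415:505]>12)]
print('wstand',[np.round(x,1) for x in cv2.minAreaRect((q[:,:2]*1000).astype(np.float32))])
m=((r>150)&(r-b>35)).astype(np.uint8); m[:, :420]=0; m[:,505:]=0; m[170:]=0
n,l,st,c=cv2.connectedComponentsWithStats(m)
for i in range(1,n):
    if st[i,4]>200: print('well',plane(*c[i],.014,K,Rw,o).round(4),st[i])
p=w[10:110,325:400].reshape(-1,3)
for a,z in [(.14,.17),(.09,.12),(.01,.03)]:
    q=p[(p[:,2]>a)&(p[:,2]<z)]; print('cork',a,len(q),q.min(0).round(3),q.max(0).round(3),[np.round(x,1) for x in cv2.minAreaRect((q[:,:2]*1000).astype(np.float32))])
E
python3 -m pendant '[[0,0,4.5,-2,3,30,1],[0,0,0,0,0,40,1],[0,0,0,0,0,40,1],[0,0,0,0,0,40,1],[0,0,0,0,0,40,1],[0,0,0,0,0,30,1],[0,0,0,0,0,25,1],[0,0,0,0,0,18,1],[0,0,0,0,0,0,1],[0,0,0,0,0,0,1]]' 25
```

```text
wstand [array([ 517.8, -215.4]), array([ 81.5, 139.4]), np.float64(3.4)]
well [ 0.5171 -0.1836  0.014 ] [ 441   56   41   42 1285]
well [ 0.5209 -0.2533  0.014 ] [442 118  33  33 799]
cork 0.14 668 [ 0.381 -0.195  0.14 ] [ 0.396 -0.149  0.167] [array([ 388.5, -172.4]), array([ 7.3, 46.6]), np.float64(13.4)]
cork 0.09 549 [ 0.377 -0.202  0.09 ] [ 0.399 -0.143  0.12 ] [array([ 386.9, -172.9]), array([15. , 60.6]), np.float64(14.7)]
cork 0.01 335 [ 0.369 -0.202  0.012] [ 0.4   -0.145  0.03 ] [array([ 382. , -175.1]), array([24.2, 58.4]), np.float64(20.7)]
time_s: 3.25
position: [0.3438, -0.2902, 0.0222]
tool_rot: [-2.308, -2.13, 0.0]
contact_force: [0.5, 0.3, 0.8]
width: 0.997
grip_force: 0.0
```

```bash
python3 -m pendant '[[0,0,0,0,0,0,-1],[0,0,0,0,0,0,-1],[0,0,0,0,0,0,-1],[0,0,0,0,0,0,-1],[0,0,0,0,0,0,-1],[0,0,0,0,0,0,-1]]' 25
```

```text
time_s: 3.85
position: [0.3436, -0.2895, 0.0228]
tool_rot: [2.307, 2.132, -0.0]
contact_force: [-0.9, 0.7, 2.9]
width: 0.564
grip_force: 25.0
```

```bash
python3 -m pendant '[[0,0,0,0,0,-25,-1],[0,0,0,0,0,-45,-1],[0,0,0,0,0,-45,-1],[0,0,0,0,0,-45,-1],[0,0,-3.1,0,0,-45,-1],[0,0,0,0,30,-15,-1],[0,0,0,20,30,0,-1],[0,0,0,30,25,0,-1]]'; python3 -m pendant '[[0,0,0,40,10,0,-1],[0,0,0,48,10,0,-1],[0,0,0,48,10,0,-1],[0,0,0,48,10,0,-1],[0,0,0,48,10,0,-1],[0,0,0,48,10,0,-1],[0,0,0,48,10,0,-1],[0,0,0,46,6,0,-1],[0,0,0,30,0,0,-1],[0,0,0,0,0,0,-1]]'
python3 - <<'E'
from h import *
print(state()['position'],state()['grip_force'])
im,d,K,Rw,o=cam('wrist'); cv2.imwrite('pics/w3.png',im[...,::-1]); np.savez('w3.npz',im=im,d=d,K=K,Rw=Rw,o=o)
E
```

```text
time_s: 4.65
position: [0.431, -0.2425, 0.2433]
tool_rot: [2.251, 2.188, 0.0]
contact_force: [0.8, 0.2, -1.3]
width: 0.566
grip_force: 25.0
time_s: 5.65
position: [0.5146, 0.166, 0.2424]
tool_rot: [-2.238, -2.201, -0.002]
contact_force: [0.9, 1.3, -1.6]
width: 0.564
grip_force: 25.0
[0.51459763 0.1660071  0.24235469] 25.000405311584473
```

View pics/w3.png

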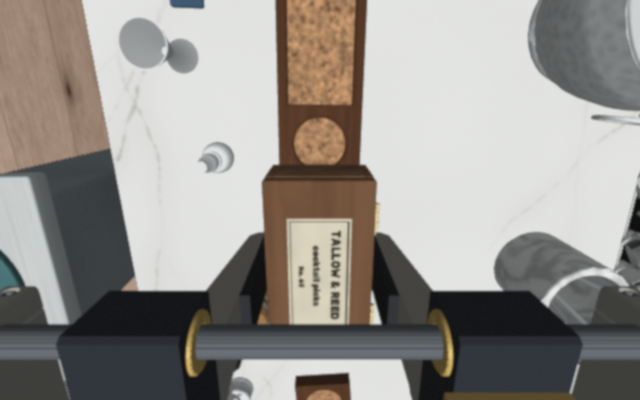

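The wrist view shows the held box; ahead are the bitters well at (319,140), the box well's near end (320,50), jigger (145,45) and stopper (217,158).

```bash
python3 - <<'E'
from h import *
f=np.load('w3.npz'); im=f['im'].astype(int); K,Rw,o=f['K'],f['Rw'],f['o']; w=cloud(f['d'],K,Rw,o)
r,g,b=[im[...,i] for i in range(3)]
m=((r>140)&(r-b>35)).astype(np.uint8); m[165:]=0; m[:,:270]=0; m[:,370:]=0
n,l,st,c=cv2.connectedComponentsWithStats(m)
for i in range(1,n):
    if st[i,4]>200:
        print('well',plane(*c[i],.014,K,Rw,o).round(4),st[i])
        x,y,ww,h=st[i,:4]; print(' near edge',plane(x+ww/2,y+h,.014,K,Rw,o).round(4))
ys,xs=np.where(w[...,2][:160,270:375]>.02)
q=w[:160,270:375][ys,xs]; L=[];Rr=[]
for v in range(5,155,5):
    row=w[v,270:375]; k=row[row[:,2]>.02]
    L.append(k[k[:,0].argmin(),:2]);Rr.append(k[k[:,0].argmax(),:2])
L=np.array(L);Rr=np.array(Rr)
for e in (L,Rr,(L+Rr)/2): print('edge x=',np.polyfit(e[:,1]-.2,e[:,0],1))
p=w[:80,110:205].reshape(-1,3)
for a,z in [(.075,.1),(.002,.03)]:
    q=p[(p[:,2]>a)&(p[:,2]<z)]; print('jig',q.min(0).round(4),q.max(0).round(4),cv2.minEnclosingCircle((q[:,:2]*1000).astype(np.float32)))
p=w[130:180,190:240].reshape(-1,3)
for a,z in [(.035,.09),(.005,.035)]:
    q=p[(p[:,2]>a)&(p[:,2]<z)]; print('stop',q.min(0).round(4),q.max(0).round(4),cv2.minEnclosingCircle((q[:,:2]*1000).astype(np.float32)))
print('box held bottom?',np.nanmedian(w[250,310,2]))
E
```

```text
well [0.5189 0.2969 0.014 ] [ 287    0   68  105 6564]
 near edge [0.5189 0.2406 0.014 ]
well [0.5163 0.1993 0.014 ] [ 294  118   50   46 1828]
 near edge [0.5154 0.1729 0.014 ]
edge x= [0.02788394 0.46920428]
edge x= [0.02888091 0.56206799]
edge x= [0.02838249 0.51563572]
jig [0.3404 0.2753 0.075 ] [0.3845 0.3183 0.0889] ((362.41436767578125, 297.2658386230469), 22.515581130981445)
jig [0.3439 0.2753 0.002 ] [0.3944 0.351  0.0299] ((369.10382080078125, 313.126708984375), 45.45649337768555)
stop [0.3868 0.1729 0.0354] [0.4061 0.1944 0.0737] ((395.3550720214844, 183.58334350585938), 10.991484642028809)
stop [0.3798 0.1666 0.0062] [0.4134 0.2014 0.0347] ((395.4852600097656, 183.70811462402344), 18.22632598876953)
box held bottom? 0.258570506094512
```

```bash
python3 -m pendant '[[0,0,0.6,33,0,0,-1],[0,0,0,40,0,0,-1],[0,0,0,40,0,0,-1],[0,0,0,20,0,0,-1],[0,0,0,0,0,40,-1],[0,0,0,0,0,45,-1],[0,0,0,0,0,45,-1],[0,0,0,0,0,30,-1],[0,0,0,0,0,20,-1],[0,0,0,0,0,0,-1]]'
```

```text
time_s: 6.7
position: [0.5189, 0.2898, 0.0591]
tool_rot: [-2.262, -2.179, 0.011]
contact_force: [-0.1, -0.6, -1.4]
width: 0.56
grip_force: 25.0
```

```bash
python3 -m pendant '[[0,0,0,0,0,0,-1],[0,0,0,0,0,0,-1],[0,0,0,0,0,0,-1]]'
```

```text
time_s: 7.0
position: [0.5213, 0.2935, 0.0641]
tool_rot: [2.26, 2.18, 0.004]
contact_force: [-0.3, -0.1, -1.7]
width: 0.563
grip_force: 25.0
```

```bash
python3 -m pendant '[[0,0,0,0,0,0,-1],[0,0,0,0,0,0,-1]]';python3 -m pendant '[[0,0,0,0,0,0,-1],[0,0,0,0,0,0,-1]]'
```

```text
time_s: 7.2
position: [0.5207, 0.2934, 0.0633]
tool_rot: [2.26, 2.181, 0.002]
contact_force: [-0.2, 0.4, -2.5]
width: 0.563
grip_force: 25.0
time_s: 7.4
position: [0.5204, 0.2934, 0.0627]
tool_rot: [2.26, 2.182, 0.0]
contact_force: [-0.5, -0.1, -0.2]
width: 0.565
grip_force: 25.0
```

```bash
python3 -m pendant '[[0,0,-0.4,6,-2,4,-1],[0,0,0,0,0,6,-1],[0,0,0,0,0,6,-1],[0,0,0,0,0,5,-1],[0,0,0,0,0,3,-1],[0,0,0,0,0,0,-1],[0,0,0,0,0,0,-1]]'
```

```text
time_s: 8.1
position: [0.5186, 0.2994, 0.0385]
tool_rot: [-2.253, -2.189, 0.0]
contact_force: [0.3, 0.2, -1.2]
width: 0.567
grip_force: 25.0
```

Position is right; last 1.5 mm, then release.

```bash
python3 -m pendant '[[0,0,0,0,0,1,-1],[0,0,0,0,0,1,-1],[0,0,0,0,0,0,-1],[0,0,0,0,0,0,-1]]';python3 -m pendant '[[0,0,0,0,0,0,0.5],[0,0,0,0,0,0,0.6],[0,0,0,0,0,0,0.6],[0,0,0,0,0,0,0.6]]'
```

```text
time_s: 8.5
position: [0.5188, 0.2996, 0.0369]
tool_rot: [2.253, 2.189, 0.001]
contact_force: [-0.2, -0.5, 1.9]
width: 0.562
grip_force: 25.0
time_s: 8.9
position: [0.5185, 0.2995, 0.0365]
tool_rot: [-2.253, -2.19, 0.0]
contact_force: [-0.1, -0.2, 0.8]
width: 0.798
grip_force: 0.0
```

```bash
python3 -m pendant '[[0,0,0,0,0,-15,0.6],[0,0,0,0,0,-40,1],[0,0,0,0,0,-45,1],[0,0,0,0,0,-45,1],[0,0,0,0,-20,-15,1],[0,0,0,-2,-35,0,1],[0,0,0,-2,-35,0,1],[0,0,0,-3,-35,0,1],[0,0,0,0,-31,0,1],[0,0,0,0,0,0,1]]'; python3 - <<'E'
from h import *
im,d,K,Rw,o=cam('wrist'); cv2.imwrite('pics/w4.png',im[...,::-1])
s=state();print(s['position'],s['tool_rot'])
E
```

```text
time_s: 9.9
position: [0.3586, 0.2972, 0.1976]
tool_rot: [2.246, 2.194, -0.001]
contact_force: [0.3, -0.2, -0.4]
width: 0.999
grip_force: 0.0
[0.36117952 0.29724883 0.19777341] [2.24837149e+00 2.19161792e+00 2.02099117e-03]
```

View pics/w4.png

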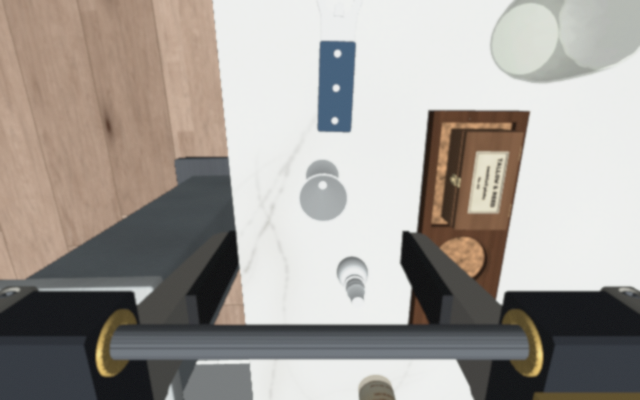

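The box sits in its well (480,175); the jigger (323,190) is between the fingers, clear of the opener (337,85).

```bash
python3 -m pendant '[[0,0,0,0,1,30,1],[0,0,0,0,0,35,1],[0,0,0,0,0,35,1],[0,0,0,0,0,30,1],[0,0,0,0,0,20,1],[0,0,0,0,0,14,1],[0,0,0,0,0,0,1],[0,0,0,0,0,0,1],[0,0,0,0,0,0,1]]'; python3 -m pendant '[[0,0,0,0,0,0,-1],[0,0,0,0,0,0,-1],[0,0,0,0,0,0,-1],[0,0,0,0,0,0,-1],[0,0,0,0,0,0,-1],[0,0,0,0,0,0,-1],[0,0,0,0,0,0,-1],[0,0,0,0,0,0,-1],[0,0,0,0,0,0,-1]]' 12
```

```text
time_s: 10.85
position: [0.3643, 0.2975, 0.0336]
tool_rot: [2.253, 2.189, 0.003]
contact_force: [0.7, 0.1, 0.4]
width: 1.002
grip_force: 0.0
time_s: 11.75
position: [0.3634, 0.297, 0.0326]
tool_rot: [-2.253, -2.19, -0.0]
contact_force: [-1.4, 0.4, 1.5]
width: 0.423
grip_force: 11.2
```

```bash
python3 -m pendant '[[0,0,0,0,0,0,-1],[0,0,0,0,0,-5,-1],[0,0,0,0,0,-10,-1],[0,0,0,0,0,0,-1],[0,0,0,0,0,0,-1]]' 15; python3 - <<'E'
from h import *
im,d,K,Rw,o=cam('wrist'); a=im[150:400,200:450,::-1]; cv2.imwrite('pics/w5.png',cv2.resize(a,None,fx=2,fy=2))
im,d,K,Rw,o=cam('scene'); cv2.imwrite('pics/s5.png',cv2.resize(im[230:330,190:350,::-1],None,fx=4,fy=4))
E
```

```text
time_s: 12.25
position: [0.3638, 0.297, 0.048]
tool_rot: [2.253, 2.189, 0.002]
contact_force: [0.2, -0.2, -1.7]
width: 0.42
grip_force: 14.5
```

View pics/w5.png

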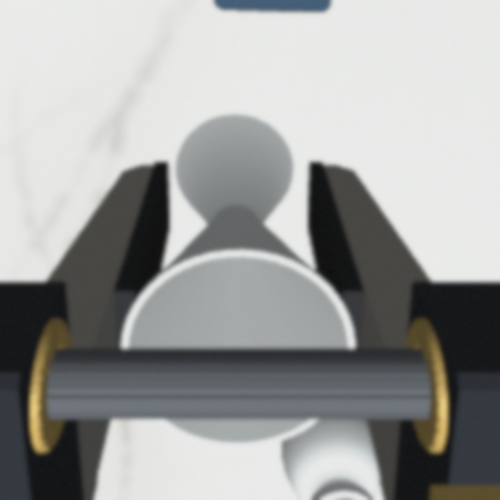

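```bash
python3 -m pendant '[[0,0,0,0,0,-30,-1],[0,0,0,0,0,-40,-1],[0,0,0,-10,10,-40,-1],[0,0,0,-26,25,0,-1],[0,0,0,-27,25,0,-1],[0,0,0,-27,25,0,-1],[0,0,0,-27,25,0,-1],[0,0,0,-27,25,0,-1],[0,0,0,-18,19,0,-1],[0,0,0,0,0,0,-1]]';python3 -m pendant '[[0,0,0,0,0,0,-1],[0,0,0,0,0,0,-1],[0,0,0,0,0,0,-1],[0,0,0,0,0,0,-1]]'
```

```text
time_s: 13.35
position: [0.515, 0.1267, 0.1569]
tool_rot: [2.26, 2.181, -0.001]
contact_force: [0.1, -0.4, -0.5]
width: 0.42
grip_force: 14.5
time_s: 13.75
position: [0.5122, 0.1314, 0.1577]
tool_rot: [-2.251, -2.192, 0.0]
contact_force: [-0.6, -0.5, -1.4]
width: 0.422
grip_force: 14.5
```

```bash
python3 - <<'E'
from h import *
im,d,K,Rw,o=cam('wrist'); cv2.imwrite('pics/w6.png',im[...,::-1])
r,g,b=[im[...,i].astype(int) for i in range(3)]
m=((r>140)&(r-b>35)).astype(np.uint8)
n,l,st,c=cv2.connectedComponentsWithStats(m)
for i in range(1,n):
    if st[i,4]>300: print('well',plane(*c[i],.014,K,Rw,o).round(4),st[i])
s=state();print(s['position'],s['tool_rot'])
E
```

```text
well [0.2542 0.2279 0.014 ] [   0    0   54  156 5553]
well [0.5241 0.2535 0.014 ] [ 279    0   86   63 1115]
well [0.5162 0.1993 0.014 ] [ 288   82   65   65 3135]
well [0.5142 0.1311 0.014 ] [ 296  166   49   44 1607]
[0.51228895 0.13125656 0.15765183] [ 2.25121271e+00  2.19116659e+00 -7.62303949e-05]
```

View pics/w6.png

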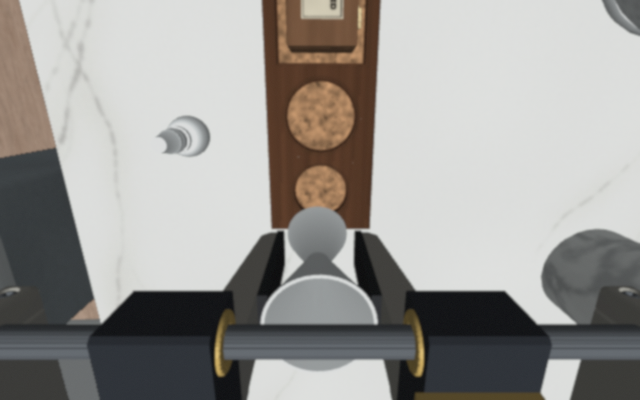

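The jigger hangs upright at (318,290) in the fingers; its well is at (320,188) and the bitters well at (321,115). Positions agree with the plan.

```bash
python3 -m pendant '[[0,0,0,0,2,25,-1],[0,0,0,0,0,30,-1],[0,0,0,0,0,25,-1],[0,0,0,0,0,15,-1],[0,0,0,0,0,8,-1],[0,0,0,0,0,5,-1],[0,0,0,0,0,2,-1],[0,0,0,0,0,0,-1],[0,0,0,0,0,0,-1],[0,0,0,0,0,0,-1]]'
```

```text
time_s: 14.8
position: [0.5152, 0.1305, 0.0482]
tool_rot: [2.253, 2.189, 0.001]
contact_force: [0.1, 0.4, -1.4]
width: 0.42
grip_force: 14.5
```

```bash
python3 -m pendant '[[0,0,0,0,-1,1,-1],[0,0,0,0,0,1,-1],[0,0,0,0,0,0,-1],[0,0,0,0,0,0,-1]]';python3 -m pendant '[[0,0,0,0,0,0,0],[0,0,0,0,0,0,0.3],[0,0,0,0,0,0,0.6],[0,0,0,0,0,0,0.6],[0,0,0,0,0,0,0.6]]'
```

```text
time_s: 15.2
position: [0.5142, 0.1309, 0.0464]
tool_rot: [2.252, 2.189, 0.001]
contact_force: [-0.9, 0.2, 6.5]
width: 0.418
grip_force: 13.4
time_s: 15.7
position: [0.5137, 0.1305, 0.0454]
tool_rot: [-2.253, -2.189, 0.0]
contact_force: [1.0, 0.0, -0.3]
width: 0.795
grip_force: 0.0
```

```bash
python3 -m pendant '[[0,0,0,0,0,-15,0.6],[0,0,0,0,0,-40,0.6],[0,0,0,0,0,-45,1],[0,0,0,0,0,-45,1],[0,0,0,0,0,-45,1],[0,0,0,-30,-15,-15,1],[0,0,0,-38,-17,0,1],[0,0,0,-38,-17,0,1],[0,0,0,-38,-17,0,1],[0,0,0,-38,-17,0,1]]';python3 -m pendant '[[0,0,0,-10,-2,0,1],[0,0,0,0,0,0,1],[0,0,0,0,0,0,1],[0,0,0,0,0,0,1]]'; python3 - <<'E'
from h import *
im,d,K,Rw,o=cam('wrist'); cv2.imwrite('pics/w7.png',im[...,::-1]); np.savez('w7.npz',im=im,d=d,K=K,Rw=Rw,o=o)
w=cloud(d,K,Rw,o); s=state();print(s['position'],s['tool_rot'])
m=(w[...,0]>.37)&(w[...,0]<.48)&(w[...,1]>-.06)&(w[...,1]<.06)
for a,z in [(.12,.15),(.09,.12),(.03,.076)]:
    q=w[m&(w[...,2]>a)&(w[...,2]<z)]; print(len(q),q.min(0).round(4),q.max(0).round(4),cv2.minEnclosingCircle((q[:,:2]*1000).astype(np.float32)) if len(q) else 0)
E
```

```text
time_s: 16.7
position: [0.4246, -0.0501, 0.2516]
tool_rot: [2.251, 2.189, 0.001]
contact_force: [1.1, -0.4, -0.6]
width: 1.003
grip_force: 0.0
time_s: 17.1
position: [0.424, -0.0572, 0.2508]
tool_rot: [-2.25, -2.193, -0.001]
contact_force: [-0.2, -0.1, -1.0]
width: 1.001
grip_force: 0.0
[ 0.42389274 -0.05729295  0.25069632] [-2.24926923e+00 -2.19283842e+00 -1.12763587e-03]
384 [ 0.4175 -0.0117  0.12  ] [0.4375 0.0095 0.143 ] ((428.0592956542969, -1.4151737689971924), 10.922704696655273)
305 [ 0.4157 -0.014   0.1025] [0.4402 0.0111 0.12  ] ((428.00543212890625, -1.582351803779602), 12.749563217163086)
28 [ 4.094e-01 -1.000e-04  3.980e-02] [0.4512 0.0223 0.076 ] ((430.29241943359375, 6.495264530181885), 21.907485961914062)
```

View pics/w7.png

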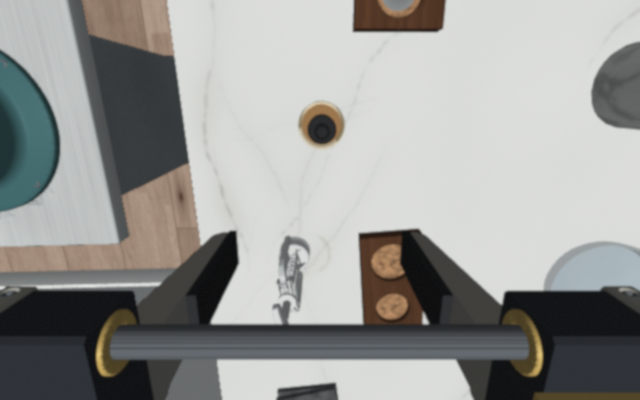

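Bitters at (322,125) in the picture → (0.428, −0.0015); the jigger stands in its well at (400,0).

```bash
python3 -m pendant '[[0,0,0,28,1,0,1],[0,0,0,28,1.5,0,1],[0,0,0,0,0,20,1],[0,0,0,0,0,35,1],[0,0,0,0,0,35,1],[0,0,0,0,0,35,1],[0,0,0,0,0,25,1],[0,0,0,0,0,11,1],[0,0,0,0,0,0,1],[0,0,0,0,0,0,1]]' ; python3 -m pendant '[[0,0,0,0,0,0,-1],[0,0,0,0,0,0,-1],[0,0,0,0,0,0,-1],[0,0,0,0,0,0,-1],[0,0,0,0,0,0,-1],[0,0,0,0,0,0,-1],[0,0,0,0,0,0,-1],[0,0,0,0,0,0,-1],[0,0,0,0,0,0,-1],[0,0,0,0,0,0,-1]]' 25
```

```text
time_s: 18.15
position: [0.4282, -0.0024, 0.0903]
tool_rot: [2.251, 2.19, 0.002]
contact_force: [-0.0, -0.2, 0.7]
width: 1.004
grip_force: 0.0
time_s: 19.15
position: [0.4274, -0.0031, 0.0895]
tool_rot: [-2.253, -2.189, 0.0]
contact_force: [0.7, -0.0, -0.3]
width: 0.267
grip_force: 25.0
```

```bash
python3 -m pendant '[[0,0,0,0,0,-10,-1],[0,0,0,0,0,-30,-1],[0,0,0,0,0,-40,-1],[0,0,0,0,0,-40,-1],[0,0,0,13,3,-40,-1],[0,0,0,30,15,0,-1],[0,0,0,35,15,0,-1],[0,0,0,35,15,0,-1],[0,0,0,35,15,0,-1],[0,0,0,35,12,0,-1]]';python3 -m pendant '[[0,0,0,20,8,0,-1],[0,0,0,0,0,0,-1],[0,0,0,0,0,0,-1],[0,0,0,0,0,0,-1],[0,0,0,0,0,0,-1]]'
```

```text
time_s: 20.15
position: [0.5079, 0.1788, 0.2499]
tool_rot: [-2.253, -2.189, 0.0]
contact_force: [-0.2, -0.5, -1.8]
width: 0.267
grip_force: 25.0
time_s: 20.65
position: [0.5161, 0.196, 0.2497]
tool_rot: [2.254, 2.187, -0.001]
contact_force: [0.2, 0.1, -1.7]
width: 0.264
grip_force: 25.0
```

```bash
python3 -m pendant '[[0,0,0,2,0,25,-1],[0,0,0,0,0,35,-1],[0,0,0,0,0,35,-1],[0,0,0,0,0,25,-1],[0,0,0,0,0,12,-1],[0,0,0,0,0,6,-1],[0,0,0,0,0,4,-1],[0,0,0,0,0,0,-1],[0,0,0,0,0,0,-1],[0,0,0,0,0,0,-1]]'; python3 -m pendant '[[0,0,0,0,0,2,-1],[0,0,0,0,0,1.5,-1],[0,0,0,0,0,1,-1],[0,0,0,0,0,0,-1],[0,0,0,0,0,0,-1]]'
```

```text
time_s: 21.65
position: [0.5167, 0.1997, 0.1084]
tool_rot: [2.252, 2.189, 0.002]
contact_force: [-0.2, -0.2, -1.7]
width: 0.268
grip_force: 25.0
time_s: 22.15
position: [0.5163, 0.1995, 0.1035]
tool_rot: [2.253, 2.189, -0.0]
contact_force: [-0.8, -0.6, 4.9]
width: 0.271
grip_force: 25.0
```

```bash
python3 -m pendant '[[0,0,0,0,0,0,-0.2],[0,0,0,0,0,0,0.1],[0,0,0,0,0,0,0.2],[0,0,0,0,0,0,0.2],[0,0,0,0,0,0,0.2],[0,0,0,0,0,-10,0.2],[0,0,0,0,0,-30,0.2],[0,0,0,0,0,-40,0.2],[0,0,0,0,0,-30,0.2],[0,0,0,0,0,0,0.2]]'; python3 -m pendant '[[0,0,0,0,-25,0,1],[0,0,0,-5,-35,0,1],[0,0,0,-10,-35,0,1],[0,0,0,-4,-25,0,1],[0,0,0,0,0,0,1],[0,0,0,0,0,0,1],[0,0,0,0,0,0,1]]'
```

```text
time_s: 23.15
position: [0.5184, 0.2011, 0.218]
tool_rot: [2.25, 2.187, 0.012]
contact_force: [-0.2, 0.8, 0.5]
width: 0.599
grip_force: 0.0
time_s: 23.85
position: [0.3967, 0.184, 0.2132]
tool_rot: [-2.254, -2.189, -0.001]
contact_force: [-0.0, 0.2, 0.2]
width: 1.001
grip_force: 0.0
```

```bash
python3 -m pendant '[[0,0,0,0,-1,25,0.4],[0,0,0,0,0,35,0.4],[0,0,0,0,0,35,0.4],[0,0,0,0,0,30,0.4],[0,0,0,0,0,24,0.4],[0,0,0,0,0,14,0.4],[0,0,0,0,0,6,0.4],[0,0,0,0,0,0,0.4],[0,0,0,0,0,0,0.4]]' ; python3 -m pendant '[[0,0,0,0,0,0,-1],[0,0,0,0,0,0,-1],[0,0,0,0,0,0,-1],[0,0,0,0,0,0,-1],[0,0,0,0,0,0,-1],[0,0,0,0,0,0,-1],[0,0,0,0,0,0,-1],[0,0,0,0,0,0,-1]]' 15
```

```text
time_s: 24.75
position: [0.3953, 0.1844, 0.0444]
tool_rot: [2.253, 2.19, 0.001]
contact_force: [0.2, -1.3, -0.8]
width: 0.701
grip_force: 0.0
time_s: 25.55
position: [0.3948, 0.1839, 0.0441]
tool_rot: [2.253, 2.189, -0.0]
contact_force: [-0.3, -0.4, 2.2]
width: 0.223
grip_force: 15.0
```

```bash
python3 -m pendant '[[0,0,0,0,0,-10,-1],[0,0,0,0,0,-30,-1],[0,0,0,0,0,-40,-1],[0,0,0,0,0,-40,-1],[0,0,0,0,5,-40,-1],[0,0,0,-10,15,-40,-1],[0,0,0,-33,15,0,-1],[0,0,0,-40,15,0,-1],[0,0,0,-40,15,0,-1],[0,0,0,-40,15,0,-1]]'; python3 -m pendant '[[0,0,0,-40,15,0,-1],[0,0,0,-40,15,0,-1],[0,0,0,-40,15,0,-1],[0,0,0,-40,13,0,-1],[0,0,0,-40,0,0,-1],[0,0,0,-40,0,0,-1],[0,0,0,-30,0,0,-1],[0,0,0,0,0,0,-1],[0,0,0,0,0,0,-1],[0,0,0,0,0,0,-1]]'
```

```text
time_s: 26.55
position: [0.47, 0.0173, 0.2448]
tool_rot: [2.252, 2.19, 0.0]
contact_force: [1.4, 0.4, -1.3]
width: 0.225
grip_force: 15.0
time_s: 27.55
position: [0.5205, -0.251, 0.2444]
tool_rot: [-2.25, -2.192, -0.001]
contact_force: [0.6, -0.2, -0.2]
width: 0.222
grip_force: 15.0
```

```bash
python3 - <<'E'
from h import *
im,d,K,Rw,o=cam('wrist'); cv2.imwrite('pics/w8.png',im[...,::-1]); np.savez('w8.npz',im=im,d=d,K=K,Rw=Rw,o=o)
r,g,b=[im[...,i].astype(int) for i in range(3)]
m=((r>140)&(r-b>35)).astype(np.uint8)
n,l,st,c=cv2.connectedComponentsWithStats(m)
for i in range(1,n):
    if st[i,4]>300: print('well',plane(*c[i],.014,K,Rw,o).round(4),st[i])
s=state();print(s['position'],s['tool_rot'])
E
```

```text
well [ 0.2049 -0.2368  0.014 ] [    0    83   121   148 14144]
well [ 0.5165 -0.1835  0.014 ] [ 291   90   44   43 1356]
well [ 0.52   -0.2529  0.014 ] [301 154  35  34 852]
well [ 0.6988 -0.2686  0.014 ] [440 159  61  50 904]
well [ 0.7257 -0.3407  0.014 ] [ 444  205   78   63 1858]
well [ 0.7529 -0.3802  0.014 ] [473 250  49  23 628]
[ 0.52057739 -0.25093041  0.24443369] [-2.24979461e+00 -2.19244237e+00 -9.41427533e-04]
```

View pics/w8.png

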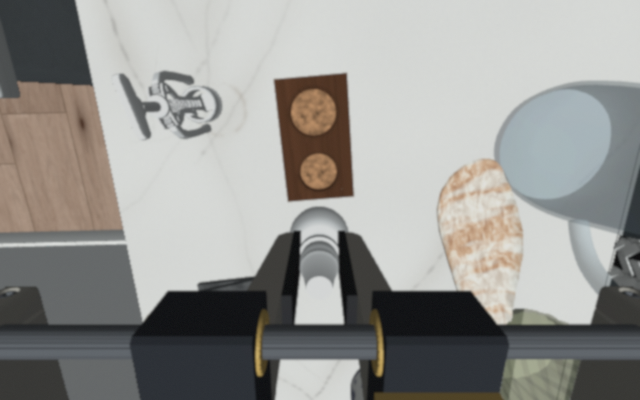

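The stopper is held upright at (320,235); its well is at (318,171), the corkscrew's at (313,112). I check the clearance to the glass jug before lowering.

```bash
python3 - <<'E'
from h import *
f=np.load('w8.npz'); w=cloud(f['d'],f['K'],f['Rw'],f['o'])
f2=np.load('scene0.npz'); w2=cloud(f2['d'],f2['K'],f2['Rw'],f2['o'])
for W in (w,w2):
  m=(W[...,0]>.57)&(W[...,0]<.8)&(W[...,2]>.06)
  for a,b in [(-.32,-.26),(-.26,-.2),(-.2,-.14),(-.14,-.08)]:
    q=W[m&(W[...,1]>a)&(W[...,1]<b)]; print(a,len(q),q[:,0].min() if len(q) else None)
E
python3 -m pendant '[[0,0,0,-2,0,0,-1],[0,0,0,0,0,25,-1],[0,0,0,0,0,25,-1],[0,0,0,0,0,0,-1]]'
```

```text
-0.32 3382 0.5981964225484226
-0.26 17435 0.5700058646559225
-0.2 4742 0.7293920196128543
-0.14 0 None
-0.32 424 0.617373142326972
-0.26 1049 0.6173877786660273
-0.2 1426 0.6179421136038608
-0.14 718 0.6172042766764255
time_s: 28.0
position: [0.5183, -0.2535, 0.1913]
tool_rot: [-2.247, -2.187, 0.003]
contact_force: [0.0, -0.1, -1.0]
width: 0.226
grip_force: 15.0
```

```bash
python3 - <<'E'
from h import *
f2=np.load('scene0.npz'); W=cloud(f2['d'],f2['K'],f2['Rw'],f2['o'])
for z0,z1 in [(.05,.15),(.15,.25),(.25,.4),(.4,.6)]:
  for a,b in [(-.32,-.26),(-.26,-.2),(-.2,-.14),(-.14,-.08)]:
    q=W[(W[...,0]>.57)&(W[...,0]<.9)&(W[...,2]>z0)&(W[...,2]<z1)&(W[...,1]>a)&(W[...,1]<b)]; print(z0,a,len(q),q[:,0].min().round(3) if len(q) else None)
E
python3 -m pendant '[[0,0,0,0,0,0,-1],[0,0,0,0,0,0,-1]]'
```

```text
0.05 -0.32 110 0.727
0.05 -0.26 389 0.718
0.05 -0.2 658 0.726
0.05 -0.14 0 None
0.15 -0.32 417 0.74
0.15 -0.26 636 0.73
0.15 -0.2 507 0.744
0.15 -0.14 0 None
0.25 -0.32 0 None
0.25 -0.26 0 None
0.25 -0.2 0 None
0.25 -0.14 0 None
0.4 -0.32 156 0.617
0.4 -0.26 283 0.617
0.4 -0.2 500 0.618
0.4 -0.14 718 0.617
time_s: 28.2
position: [0.5212, -0.2547, 0.1955]
tool_rot: [2.251, 2.189, 0.001]
contact_force: [0.3, -0.8, -0.5]
width: 0.225
grip_force: 15.0
```

```bash
python3 -m pendant '[[0,0,0,1,0,25,-1],[0,0,0,0,0,35,-1],[0,0,0,0,0,32,-1],[0,0,0,0,0,20,-1],[0,0,0,0,0,12,-1],[0,0,0,0,0,6,-1],[0,0,0,0,0,2,-1],[0,0,0,0,0,0,-1],[0,0,0,0,0,0,-1],[0,0,0,0,0,0,-1]]'; python3 -m pendant '[[0,0,0,0,0,2,-1],[0,0,0,0,0,1.5,-1],[0,0,0,0,0,1,-1],[0,0,0,0,0,0,-1],[0,0,0,0,0,0,-1]]'
```

```text
time_s: 29.2
position: [0.5208, -0.2541, 0.0629]
tool_rot: [2.252, 2.188, 0.0]
contact_force: [-0.3, 0.1, -0.6]
width: 0.225
grip_force: 15.0
time_s: 29.7
position: [0.5203, -0.254, 0.0582]
tool_rot: [2.253, 2.189, -0.001]
contact_force: [-2.2, 0.6, 5.4]
width: 0.225
grip_force: 15.0
```

```bash
python3 -m pendant '[[0,0,0,0,0,0,-0.2],[0,0,0,0,0,0,0.1],[0,0,0,0,0,0,0.2],[0,0,0,0,0,0,0.2],[0,0,0,0,0,-10,0.2],[0,0,0,0,0,-30,0.2],[0,0,0,0,0,-40,0.2],[0,0,0,0,0,-40,0.2],[0,0,0,0,0,-40,0.2],[0,0,0,0,0,-30,0.2]]'; python3 -m pendant '[[0,0,0,0,-30,0,1],[0,0,0,5,-35,0,1],[0,0,0,6,-35,0,1],[0,0,0,5,-35,0,1],[0,0,-7.6,0,0,0,1],[0,0,-7.7,0,0,0,1],[0,0,0,0,0,0,1],[0,0,0,0,0,0,1],[0,0,0,0,0,0,1]]'; python3 - <<'E'
from h import *
s=state();print(s['position'],s['tool_rot'])
im,d,K,Rw,o=cam('wrist'); cv2.imwrite('pics/w9.png',im[...,::-1])
w=cloud(d,K,Rw,o); m=(w[...,0]>.33)&(w[...,0]<.43)&(w[...,1]>-.22)&(w[...,1]<-.12)
for a,z in [(.145,.17),(.09,.12)]:
    q=w[m&(w[...,2]>a)&(w[...,2]<z)]; print(len(q),q.min(0).round(4),q.max(0).round(4),cv2.minAreaRect((q[:,:2]*1000).astype(np.float32)))
E
```

```text
time_s: 30.7
position: [0.5209, -0.2537, 0.2511]
tool_rot: [2.25, 2.188, 0.001]
contact_force: [0.5, 0.5, -0.2]
width: 0.6
grip_force: 0.0
time_s: 31.6
position: [0.3859, -0.2339, 0.2477]
tool_rot: [1.944, 2.468, 0.0]
contact_force: [-0.3, -0.1, 0.0]
width: 0.998
grip_force: 0.0
[ 0.38594117 -0.23391274  0.24772084] [1.94368543e+00 2.46793771e+00 7.02747721e-05]
619 [ 0.3806 -0.1949  0.1475] [ 0.3966 -0.1493  0.1665] ((388.2715148925781, -172.1302490234375), (6.998837471008301, 46.10668182373047), 13.932130813598633)
292 [ 0.3771 -0.2016  0.0922] [ 0.4001 -0.1429  0.12  ] ((388.2251892089844, -172.24795532226562), (17.826642990112305, 59.32002258300781), 12.316019058227539)
```

View pics/w9.png

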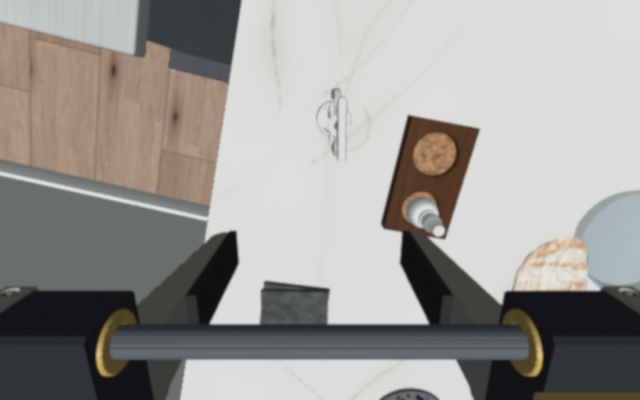

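Stopper stands in its well at (425,215); the corkscrew (340,130) is aligned with the tool: at (0.388, −0.172), yaw 13.7°.

```bash
python3 -m pendant '[[0,0,0,30,9,0,0.4],[0,0,0,29,8,0,0.4],[0,0,0,0,0,0,0.4],[0,0,0,0,0,25,0.4],[0,0,0,0,0,35,0.4],[0,0,0,0,0,35,0.4],[0,0,0,0,0,30,0.4],[0,0,0,0,0,17,0.4],[0,0,0,0,0,8,0.4],[0,0,0,0,0,0,0.4]]' ; python3 -m pendant '[[0,0,0,0,0,0,0.4],[0,0,0,0,0,0,0],[0,0,0,0,0,0,-1],[0,0,0,0,0,0,-1],[0,0,0,0,0,0,-1],[0,0,0,0,0,0,-1],[0,0,0,0,0,0,-1],[0,0,0,0,0,0,-1],[0,0,0,0,0,0,-1]]' 30
```

```text
time_s: 32.65
position: [0.388, -0.1726, 0.0968]
tool_rot: [-1.941, -2.468, 0.0]
contact_force: [-0.4, 0.3, -0.1]
width: 0.701
grip_force: 0.0
time_s: 33.55
position: [0.3883, -0.1727, 0.0976]
tool_rot: [-1.941, -2.47, 0.0]
contact_force: [-0.3, 0.6, 1.2]
width: 0.167
grip_force: 30.0
```

```bash
python3 -m pendant '[[0,0,0,0,0,-10,-1],[0,0,0,0,0,-30,-1],[0,0,0,0,0,-40,-1],[0,0,5.2,0,0,-40,-1],[0,0,5.2,0,0,-10,-1],[0,0,0,-3,25,0,-1],[0,0,0,-5,30,0,-1],[0,0,0,-5,30,0,-1],[0,0,0,-5,25,0,-1],[0,0,0,0,18,0,-1]]'; python3 -m pendant '[[0,0,0,0,0,0,-1],[0,0,0,0,0,0,-1],[0,0,0,0,0,0,-1],[0,0,0,0,0,0,-1]]'
```

```text
time_s: 34.55
position: [0.5183, -0.1836, 0.2276]
tool_rot: [-2.157, -2.283, -0.001]
contact_force: [-0.5, 0.0, -2.9]
width: 0.164
grip_force: 30.0
time_s: 34.95
position: [0.5162, -0.1836, 0.2277]
tool_rot: [2.158, 2.283, -0.001]
contact_force: [0.6, -0.6, -3.4]
width: 0.164
grip_force: 30.0
```

```bash
python3 -m pendant '[[0,0,0,0,0.5,20,-1],[0,0,0,0,0,30,-1],[0,0,0,0,0,30,-1],[0,0,0,0,0,20,-1],[0,0,0,0,0,8,-1],[0,0,0,0,0,4,-1],[0,0,0,0,0,0,-1],[0,0,0,0,0,0,-1],[0,0,0,0,0,0,-1]]'; python3 -m pendant '[[0,0,0,0,0,2,-1],[0,0,0,0,0,1.5,-1],[0,0,0,0,0,1,-1],[0,0,0,0,0,0,-1],[0,0,0,0,0,0,-1]]'
```

```text
time_s: 35.85
position: [0.5183, -0.1835, 0.1166]
tool_rot: [2.156, 2.282, 0.001]
contact_force: [0.3, -0.2, -3.0]
width: 0.162
grip_force: 30.0
time_s: 36.35
position: [0.5181, -0.1834, 0.1116]
tool_rot: [2.156, 2.283, 0.0]
contact_force: [-0.5, 0.2, 3.8]
width: 0.161
grip_force: 30.0
```

```bash
python3 -m pendant '[[0,0,0,0,0,0,-0.4],[0,0,0,0,0,0,0],[0,0,0,0,0,0,0.4],[0,0,0,0,0,0,0.4],[0,0,0,0,0,0,0.4],[0,0,0,0,0,-10,0.4],[0,0,0,0,0,-30,0.4],[0,0,0,0,0,-40,0.4],[0,0,0,0,0,-40,0.4],[0,0,0,0,0,-20,0.4]]'; python3 -m pendant '[[0,0,0,-20,-20,0,0.4],[0,0,0,-35,-20,0,0.4],[0,0,0,-35,-20,0,0.4],[0,0,0,-35,-20,0,0.4],[0,0,0,-20,0,0,0.4],[0,0,0,0,0,0,0.4]]'; python3 - <<'E'
from h import *
im,d,K,Rw,o=cam('scene'); cv2.imwrite('pics/end.png',cv2.resize(im[130:350,180:460,::-1],None,fx=2.8,fy=2.7,interpolation=cv2.INTER_CUBIC))
W=cloud(d,K,Rw,o)
for n,c,zl in [('jig',(.514,.131),.035),('bit',(.516,.199),.035),('stop',(.5205,-.253),.035),('cork',(.517,-.184),.1),('box',(.5185,.298),.045)]:
    m=(abs(W[...,0]-c[0])<.04)&(abs(W[...,1]-c[1])<(.06 if n=='box' else .034))&(W[...,2]>zl)
    q=W[m]; print(n,q.min(0).round(3),q.max(0).round(3))
E
```

```text
time_s: 37.35
position: [0.5192, -0.1832, 0.2554]
tool_rot: [2.153, 2.281, 0.003]
contact_force: [0.8, -0.8, 0.3]
width: 0.697
grip_force: 0.0
time_s: 37.95
position: [0.4455, -0.3357, 0.2514]
tool_rot: [2.162, 2.278, -0.0]
contact_force: [0.9, -0.3, -0.4]
width: 0.7
grip_force: 0.0
jig [0.489 0.107 0.035] [0.534 0.149 0.101]
bit [0.489 0.175 0.035] [0.534 0.223 0.156]
stop [ 0.501 -0.271  0.035] [ 0.534 -0.22   0.087]
cork [ 0.505 -0.213  0.1  ] [ 0.524 -0.151  0.179]
box [0.488 0.247 0.045] [0.547 0.344 0.056]
```

View pics/end.png

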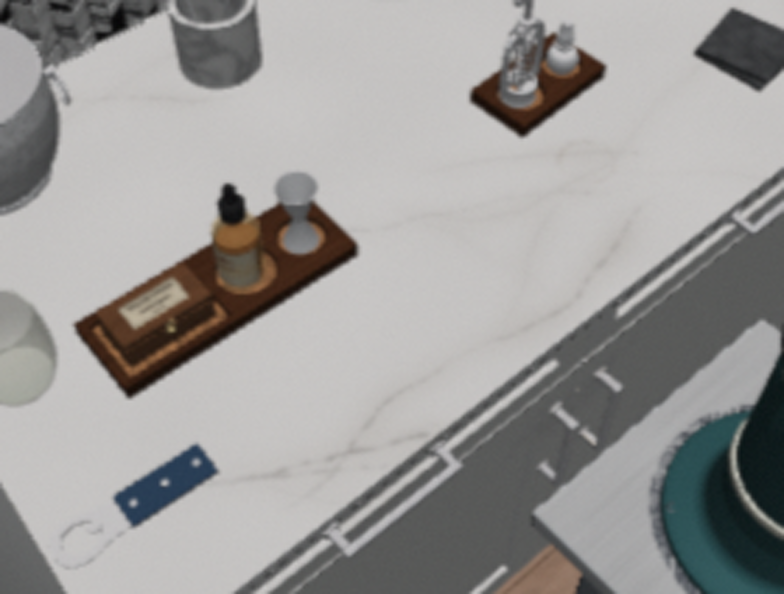

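All five stand upright in their wells (box at (150,310), bitters (240,240), jigger (298,215), corkscrew (520,60), stopper (563,50)) with tops at the expected heights. The tumbler and opener look untouched.

```bash
python3 -c "
from workcell import *
print(sign_off())"
```

```text
the job is handed in; nothing more can be done
None
```

Both bar kits are made up and the job is handed in at about 38 s of robot time: in the final picture all five things stand upright in their own wells at the expected heights, and the tumbler and bottle opener were left alone; the hand-in gave no verdict.

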